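# Bring the sample line up with three switch keys, in order

## Task

Switch on the sample line at the three small white switch boxes on the worktop: press down the round key first, then the square key, and last the long narrow bar key, each gently from above until it is fully home; the keys stay down by themselves. Only press the keys: do not lift, tip or shove the boxes, and leave everything else as it stands.

Things in the scene. Friction and masses are not known exactly. Their poses are not given: they have to be found in the camera images.
- round_box: loose switch box with the round key: white housing 70 x 90 x 42 mm (x, y, z) on rubber feet, about 0.85 kg, one black key in the middle of its top; origin at the centre of its underside, z up
- round_key_top (a point): centre of the upper face of the round key (a round disc, 44 mm across); 56 mm above the worktop when the key is fully up, 46 mm when it is fully down; moves with the key, z up
- round_key (a joint): how far this key is pressed down, m: 0 fully up, 0.010 fully home; it resists with a steady 4 N or so, has no spring and stays where it is left; starts up or up to 2 mm down
- square_box: loose switch box with the square key: white housing 70 x 90 x 42 mm (x, y, z) on rubber feet, about 0.85 kg, one black key in the middle of its top; origin at the centre of its underside, z up
- square_key_top (a point): centre of the upper face of the square key (a square, 32 x 32 mm); 56 mm above the worktop when the key is fully up, 46 mm when it is fully down; moves with the key, z up
- square_key (a joint): how far this key is pressed down, m: 0 fully up, 0.010 fully home; it resists with a steady 4 N or so, has no spring and stays where it is left; starts up or up to 2 mm down
- bar_box: loose switch box with the bar key: white housing 70 x 90 x 42 mm (x, y, z) on rubber feet, about 0.85 kg, one black key in the middle of its top; origin at the centre of its underside, z up
- bar_key_top (a point): centre of the upper face of the bar key (a long narrow bar, 18 x 64 mm, its length along the box's y axis); 56 mm above the worktop when the key is fully up, 46 mm when it is fully down; moves with the key, z up
- bar_key (a joint): how far this key is pressed down, m: 0 fully up, 0.010 fully home; it resists with a steady 4 N or so, has no spring and stays where it is left; starts up or up to 2 mm down
- cork: loose bystander, to be left alone: a plain upright bottle cork, 24 mm across, 44 mm high; origin at the centre of its underside
- tape_roll: loose bystander, to be left alone: a roll of white label tape lying flat, 68 mm across, 18 mm high; origin at the centre of its underside
- small_beaker: loose bystander, to be left alone: a small clear beaker, 57 mm across, 65 mm high; origin at the centre of its underside
- amber_bottle: loose bystander, to be left alone: a small brown glass bottle with black screw cap, 42 mm across, 93 mm high; origin at the centre of its underside
- tips: loose bystander, to be left alone: a pipette-tip box with closed lid, 90 x 66 x 76 mm; origin at the centre of its underside
- meter: loose bystander, to be left alone: a hand-held yellow meter lying flat, 155 x 38 x 24 mm; origin at the centre of its underside
Things that resemble listed ones, but are neither listed nor needed, are in the scene too. Leave any pink look-alike of the bar_box alone.

How it is judged:
By the outcome, as a careful person would: the job done as asked, in the order asked, and still so for the second after the job is handed in, with the robot touching nothing.
It also fails if it takes over 64 s, if anything falls off the work surface, if the arm or the gripper's body presses on something with over 40 N, if the wrist force passes 120 N, or if a joint passes its speed limit or range.

## Robot

A 6-joint arm with a two-finger parallel gripper is mounted at the origin on a cart in front of the work surface, level with it; the furniture and walls round the work are solid. World frame = base frame: x ahead of the robot, y to its left, z up, the work surface at z = 0. Lengths are in mm, angles in rad, forces in N, time in s.
With the tool pointing down it reaches from about 225 to 725 mm from the base axis. Payload 3.1 kg.
Tool frame: the origin (TCP) lies at the centre of the arm's flange, where the gripper is bolted on; the fingertips stand 173 mm ahead of it and the grasp point (between the pads) lies 155 mm ahead of it; z points along the fingers, x is the direction in which the jaws open and shut, and the axes are right-handed (so a half turn about z gives the same grasp; the last joint's range is limited). The gripper opens to 85 mm and grips with 20 to 120 N. Pads are 22 mm wide; open, the fingers measure 114 mm over their backs; the gripper's body (76 mm by 85 mm) begins 54 mm behind the grasp point. The pads swing forward as they close: fully open they stand 13 mm farther back than shut.
Start: joints at [1.179, 0.048, 0.099, 1.622, 0, 1.443], TCP at [136.902, 506.829, 404.712] pointing down, gripper open.
Joint ranges: [-2.91, 2.91], [-0.99, 1.94], [-1.21, 1.42], [-2.12, 2.29], [-1.49, 1.47], [-3.14, 3.14]. Speed limits (rad/s): [2.79, 2.79, 3.14, 3.14, 3.14, 3.14].

## Interface

Orientations are given as a unit quaternion [w, x, y, z].
In Python, from plant import bot, capture, get_calibration, finish_job gives the robot as it stands. The module is installed in compiled form; this text tells all that it offers.
- The arm moves only by the tool servo_tool, never from a script. Its argument "series" is one flat list of numbers, 5 for each row, row after row: the opening in per cent of the stroke, from 0 (shut) to 100 (fully open), then the shift along the tool's x, y, z in mm, then the turn about the tool's z in rad. A call has 1 to 8 rows; each row shifts and turns the commanded pose from where the row before left it, along the tool's axes as they then stand; what a row does not reach is not made up. A row lasts 1/12 s, in which the tool goes at most 41.7 mm and 7.16 degrees, less where a joint would pass 70% of its speed; a pose out of reach is approached as far as the arm can. A call is refused whole if a number of a shift passes 41.7 or a number of a turn 0.125, either way. A call with a gripper value outside its range is refused whole. The fingers move at their own pace and stop on an object; "newtons" is the grip in N (left out, the last holds). Time passes only in rows, so rows that do not move let the fingers close. It gives the time, the measured TCP pose, the force and the opening at its end, in the units of the state.
- bot.state(): the state, without advancing time (a new reading comes with each control period).
- capture(name): name is "side" or "top" or "wrist"; returns (picture, depth): 420x560x3 uint8, red, green, blue; 420x560 float32, mm along the optical axis (not along the pixel's ray), 0 where there is no reading.
- get_calibration(name): a dict with "mtx" (3x3 intrinsics, pixels), "view" (4x4, takes a point from world to camera coordinates); the wrist camera has in their place "hand_eye" (4x4, takes a point from camera to tool coordinates, whose origin is the TCP and whose axes are the tool frame's). Camera axes: x right, y down, z forward; pixel columns grow to the right and rows downward; lengths in mm; the calibration is good to about 2 mm. A picture is of the moment at which its call begins: read the wrist's pose just before it. get_calibration takes no time and is no camera call.
- finish_job(): hands the job in, once; it reports no verdict.
The state is a dict: "t": time; "q": joint angles; "qd": joint speeds; "joint_torque": joint torques, N m; "tcp_pos": TCP position; "tool_rot": TCP orientation; "wrist_force": force on the tool from outside, world axes, zero at the start; "wrist_torque": the same for the moment, N m; "grip_width": finger opening in mm.
Only numpy, scipy, OpenCV 4.12 (cv2) and the standard library are available. Lean on these libraries where they do the work, as an engineer would, in place of code of your own. Each camera call takes 0.05 s, during which the arm holds its last target.

## Working session

There is one attempt and no reset: what is moved stays moved. The work goes in short steps, Python scripts to look and compute and a tool call to move; the robot and the scene stay as the last step left them, time stands still between calls to the robot, and variables do not carry over. Pictures are saved under pics/ and viewed, and the job is handed in when it is done.

Besides the shell and the picture viewer there is one more tool, called after "Call:" by a JSON object that holds its "api" and its "payload", one argument or row to a line. servo_tool: Moves the arm, as the interface text tells. Its arguments: {"type":"object","properties":{"series":{"type":"array","items":{"type":"number"}},"newtons":{"type":"number"}},"required":["series"]}

```bash
mkdir -p pics; python3 - <<'E'
from plant import bot,capture,get_calibration
import cv2,numpy as np
s=bot.state();print(s)
for n in ("top","side"):
    p,d=capture(n);cv2.imwrite(f"pics/{n}0.png",p[:,:,::-1]);np.savez(f"{n}0.npz",p=p,d=d)
    c=get_calibration(n);print(n,c)
print(get_calibration("wrist"))
E
```

```text
{'t': 0.0, 'q': array([1.17920981e+00, 4.87070436e-02, 9.75872708e-02, 1.62199263e+00,
       3.53492239e-05, 1.44304533e+00]), 'qd': array([ 0.00016582,  0.0002993 , -0.00013077, -0.00107753,  0.00099796,
        0.00092419]), 'joint_torque': array([-4.08196229e-04, -3.38775909e+01,  3.20018542e+01,  2.00337684e-02,
       -9.73085957e-05,  6.84390869e-06]), 'tcp_pos': array([136.81325521, 506.64078866, 403.53412741]), 'tool_rot': array([ 5.65865392e-04,  7.93972170e-01,  6.07953001e-01, -1.01052204e-03]), 'wrist_force': array([ 0.11528401, -0.53500085,  0.23535702]), 'wrist_torque': array([ 0.00963657, -0.01015582, -0.0263142 ]), 'grip_width': 85.41033039674515}
top {'mtx': array([[524.75401231,   0.        , 289.77422284],
       [  0.        , 524.75401231, 209.6299606 ],
       [  0.        ,   0.        ,   1.        ]]), 'view': array([[ 1.59413471e-02, -9.99863617e-01,  4.31521949e-03,
        -6.45588096e+01],
       [-8.92741685e-01, -1.61767612e-02, -4.50278354e-01,
         4.65822176e+02],
       [ 4.50286750e-01,  3.32566721e-03, -8.92877809e-01,
         1.63180874e+03
[... 424 characters left out ...]
15624e+02],
       [ 2.23915158e-01,  6.23133513e-01, -7.49377493e-01,
         1.12295139e+03],
       [ 0.00000000e+00,  0.00000000e+00,  0.00000000e+00,
         1.00000000e+00]])}
{'mtx': array([[362.01000468,   0.        , 283.7303021 ],
       [  0.        , 362.01000468, 205.17553127],
       [  0.        ,   0.        ,   1.        ]]), 'hand_eye': array([[ 9.99999496e-01,  7.62028706e-04, -6.53195777e-04,
         4.57119376e-01],
       [-5.11491096e-04,  9.46880063e-01,  3.21586512e-01,
        -8.10920624e+01],
       [ 8.63556212e-04, -3.21586016e-01,  9.46879976e-01,
         2.98178225e+01],
       [ 0.00000000e+00,  0.00000000e+00,  0.00000000e+00,
         1.00000000e+00]])}
```

View pics/top0.png

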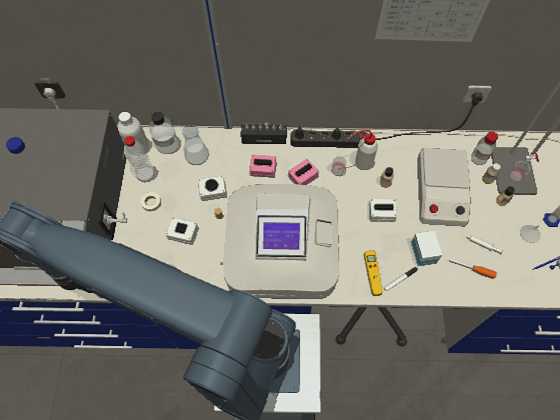

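View pics/side0.png

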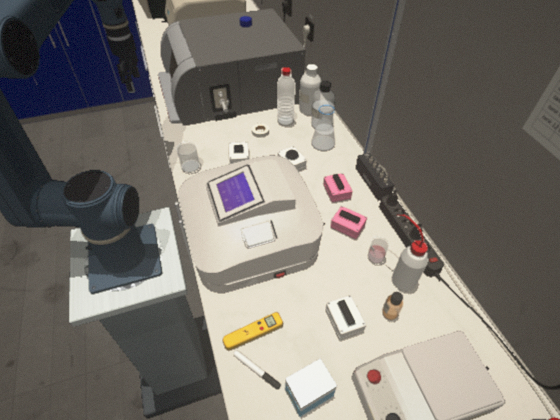

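The top view shows the round box at about (211,187), the square box at (181,230) and the bar box at (383,209). There are pink look-alikes at (263,165) and (304,172), and a large instrument in the middle. Next I'll measure them.

```bash
cat > h.py <<'E'
import numpy as np,cv2
from plant import get_calibration
def ray(n,u,v,z,c=None):
    c=c or get_calibration(n);V=c["view"];R=V[:3,:3];t=V[:3,3]
    d=R.T@np.linalg.solve(c["mtx"],[u,v,1]);o=-R.T@t
    return o+d*(z-o[2])/d[2]
def dep(n,u,v,z):
    c=get_calibration(n);V=c["view"];R=V[:3,:3];t=V[:3,3]
    return R.T@(np.linalg.solve(c["mtx"],[u,v,1])*z-t)
def cloud(n,d):
    c=get_calibration(n);V=c["view"];R=V[:3,:3];t=V[:3,3]
    v,u=np.mgrid[:420,:560];P=np.stack([u,v,np.ones_like(u)],-1)@np.linalg.inv(c["mtx"]).T*d[...,None]
    return (P-t)@R
E
python3 - <<'E'
from h import *
C={}
for n,seeds in (("top",dict(round=(211,187),square=(181,230),bar=(383,209))),("side",dict(round=(292,157),square=(238,153),bar=(346,314)))):
    z=np.load(n+"0.npz");p,d=z["p"],z["d"];cl=cloud(n,d)
    g=p.max(2).astype(int)
    for k,(u,v) in seeds.items():
        r=26;sub=np.zeros((420,560),bool);sub[v-r:v+r,u-r:u+r]=1
        # key: dark
        m=(sub&(g<70)).astype(np.uint8)
        N,l,st,ce=cv2.connectedComponentsWithStats(m)
        b=min(range(1,N),key=lambda i:np.hypot(*(ce[i]-(u,v)))+(1000 if st[i,4]<15 else 0))
        mm=l==b
        c=cv2.minAreaRect(np.argwhere(mm)[:,::-1].astype(np.float32))
        P=np.median(cl[mm],0)
        print(n,k,st[b],ce[b],"plane54",ray(n,*ce[b],54)[:2].round(1),"cloud",P.round(1))
        pts=cl[sub&(abs(cl[...,2]-42)<4)&(g>120)]
        if len(pts)>10:
            rc=cv2.minAreaRect(pts[:,:2].astype(np.float32));print("   housing",rc)
# height map of obstacles
z=np.load("side0.npz");cl=cloud("side",z["d"])
for nm,(u,v) in dict(beaker=(189,160),beakertop=(189,147),bottle=(286,90),inst=(250,230),instback=(310,200),scr=(235,190),cork=None or (0,0)).items(): print(nm,cl[v,u].round())
z=np.load("top0.npz");cl=cloud("top",z["d"])
for nm,(u,v) in dict(tape=(150,205),cork=(218,212),inst=(280,270),instL=(230,250),instback=(280,195),scrtop=(280,210),cent=(112,180),incub=(60,150),meter=(373,270),tips=(426,245),amber=(387,175),pinkL=(263,165)).items(): print(nm,cl[v,u].round())
t=cv2.resize(z["p"][140:320,100:460,::-1],None,fx=2.2,fy=2.2,interpolation=cv2.INTER_CUBIC);cv2.imwrite("pics/topz.png",t)
E
```

```text
top round [206 180  12  11 103] [211.18446602 184.59223301] plane54 [589.4 222.1] cloud [588.9 221.9  55.1]
   housing ((556.9034423828125, 216.3260955810547), (147.25177001953125, 89.35752868652344), 12.695757865905762)
top square [175 223  12  10  82] [180.54878049 227.62195122] plane54 [420.8 311.7] cloud [420.6 311.1  54.9]
   housing ((422.84930419921875, 313.8202819824219), (91.05110168457031, 72.8165054321289), 77.554931640625)
top bar [375 204  18   6  90] [383.68888889 206.94444444] plane54 [ 511.8 -380.7] cloud [ 511.4 -381.5   53.6]
   housing ((516.294921875, -380.71417236328125), (69.38133239746094, 88.5760269165039), 1.5790849924087524)
side round [287 151  11   8  53] [291.77358491 154.22641509] plane54 [590.8 213.3] cloud [591.6 215.9  52.6]
   housing ((643.9886474609375, 237.6153564453125), (171.87332153320312, 95.1549301147461), 18.618824005126953)
side square [235 146   7   6  42] [238.  148.5] plane54 [421.8 302.4] cloud [422.3 302.8  52.7]
   housing ((421.8961486816406, 308.37237548828125), (91.53528594970703, 68.94515991210938), 77.4555892944336)
side bar [352 319   1   1   1] [352. 319.] plane54 [ 520.3 -408.3] cloud [ 520.8 -407.7   52.5]
   housing ((514.7730712890625, -384.83087158203125), (69.95597839355469, 90.3576889038086), 0.2935623526573181)
beaker [248. 295.  55.]
beakertop [260. 360.  58.]
bottle [649. 443. 160.]
inst [ 342. -154.  171.]
instback [529. -95. 157.]
scr [338. -26. 191.]
cork [-16. 102. 664.]
tape [524. 438.  16.]
cork [488. 192.  43.]
inst [239. -30. 152.]
instL [305. 128. 145.]
instback [467. -25. 211.]
scrtop [413. -27. 215.]
cent [573. 555. 104.]
incub [597. 682. 250.]
meter [ 293. -337.   20.]
tips [ 360. -505.   81.]
amber [ 626. -396.   78.]
pinkL [679.  43.  45.]
```

View pics/topz.png

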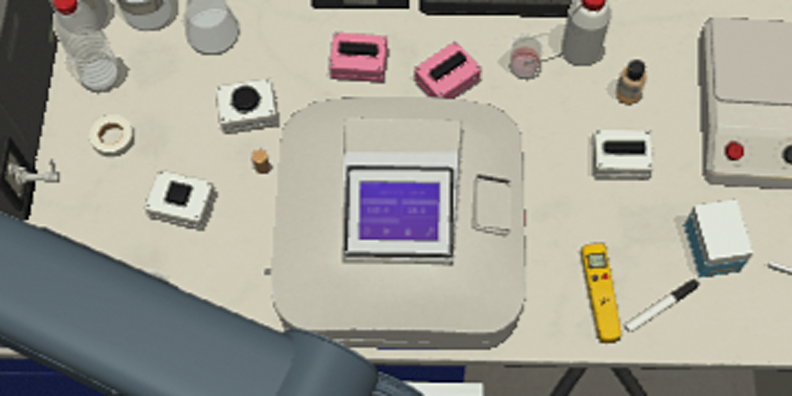

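```bash
cat >> h.py <<'E'
from scipy.spatial.transform import Rotation as Ro
def toolR(s): w,x,y,z=s["tool_rot"]; return Ro.from_quat([x,y,z,w]).as_matrix()
def go(target):
    from plant import bot
    s=bot.state();R=toolR(s);d=R.T@(np.array(target,float)-s["tcp_pos"])
    print("t",s["t"],"tcp",s["tcp_pos"].round(1),"F",s["wrist_force"].round(2),"grip",s["grip_width"]);print("tool delta",d.round(1),"rows",np.linalg.norm(d)/41,"per",(d/np.ceil(np.linalg.norm(d)/41)).round(2),"zaxis",R[:,2].round(3),"xaxis",R[:,0].round(3))
E
python3 -c "
from h import *
go([589,222,380])
cl=cloud('top',np.load('top0.npz')['d'])
H=cl[...,2];m=(H>90)&(H<300)
for nm,c,r in (('round',(589,222),110),('bar',(512,-381),110),('square',(421,311),110)):
    k=(np.hypot(cl[...,0]-c[0],cl[...,1]-c[1])<r)&(H>62);q=cl[k];print(nm,len(q),q[::max(1,len(q)//8)].round())
"
```

```text
t 0.1 tcp [136.9 506.7 403.6] F [ 0.04 -0.07  1.07] grip 84.96813008528449
tool delta [-156.9  510.7   23.8] rows 13.04423127770995 per [-11.2   36.48   1.7 ] zaxis [-0.001 -0.002 -1.   ] xaxis [ 0.261  0.965 -0.002]
round 4 [[598. 219.  64.]
 [583. 239.  63.]
 [583. 211.  63.]
 [566. 220.  64.]]
bar 12 [[ 619. -392.   76.]
 [ 621. -394.   65.]
 [ 618. -400.   71.]
 [ 618. -407.   70.]
 [ 618. -390.   64.]
 [ 617. -397.   66.]
 [ 617. -401.   66.]
 [ 616. -404.   67.]
 [ 518. -381.   64.]
 [ 515. -367.   62.]
 [ 506. -383.   65.]
 [ 507. -407.   63.]]
square 5 [[430. 317.  62.]
 [431. 306.  62.]
 [426. 309.  64.]
 [418. 318.  64.]
 [412. 321.  62.]]
```

Nothing tall stands close to any of the three boxes, so I'll move over the round key and shut the jaws on the way.

Call:
{"api": "servo_tool", "payload": {
  "series": [0, -11.2, 36.5, 1.7, 0, 0, -11.2, 36.5, 1.7, 0, 0, -11.2, 36.5, 1.7, 0, 0, -11.2, 36.5, 1.7, 0, 0, -11.2, 36.5, 1.7, 0, 0, -11.2, 36.5, 1.7, 0, 0, -11.2, 36.5, 1.7, 0],
  "newtons": 30
}}

```text
t: 0.68
tcp_pos: [364.3, 363.2, 392.2]
tool_rot: [-0.0, 0.794, 0.608, -0.0]
wrist_force: [0.3, 1.4, -0.8]
grip_width: 1.0
```

Call:
{"api": "servo_tool", "payload": {
  "series": [0, -11.2, 36.5, 1.7, 0, 0, -11.2, 36.5, 1.7, 0, 0, -11.2, 36.5, 1.7, 0, 0, -11.2, 36.5, 1.7, 0, 0, -11.2, 36.5, 1.7, 0, 0, -11.2, 36.5, 1.7, 0, 0, -11.2, 36.5, 1.7, 0, 0, 0, 0, 0, 0]
}}

```text
t: 1.35
tcp_pos: [594.1, 217.8, 377.0]
tool_rot: [0.001, 0.796, 0.605, -0.002]
wrist_force: [-1.9, 0.0, -1.7]
grip_width: -0.1
```

```bash
cat >> h.py <<'E'
def wcal(s):
    c=get_calibration("wrist");H=c["hand_eye"];R=toolR(s);T=np.eye(4);T[:3,:3]=R;T[:3,3]=s["tcp_pos"]
    return dict(mtx=c["mtx"],view=np.linalg.inv(T@H))
def wlook(tag,roi=None):
    from plant import bot,capture
    s=bot.state();p,d=capture("wrist");cv2.imwrite(f"pics/{tag}.png",p[:,:,::-1]);c=wcal(s)
    V=c["view"];v,u=np.mgrid[:420,:560];P=np.stack([u,v,np.ones_like(u)],-1)@np.linalg.inv(c["mtx"]).T*d[...,None]
    cl=(P-V[:3,3])@V[:3,:3]
    np.savez(tag+".npz",p=p,d=d,cl=cl,mtx=c["mtx"],view=V);return s,p,d,cl,c
E
python3 -c "
from h import *
s,*_=wlook('w1');go([589,222,380])"
```

```text
t 1.4 tcp [591.8 219.6 377.8] F [0.29 0.49 0.05] grip -0.11014686723642246
tool delta [ 1.6 -3.4 -2.2] rows 0.10626844418122408 per [ 1.59 -3.38 -2.24] zaxis [-0.004 -0.002 -1.   ] xaxis [ 0.266  0.964 -0.002]
```

View pics/w1.png

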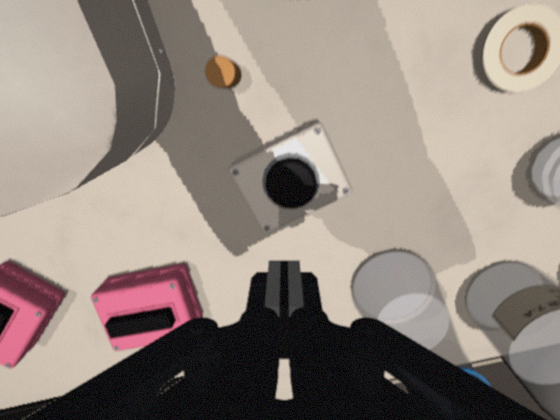

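The wrist view shows the round key at about (291,182), clear of the fingers. Glassware stands at the lower right, so I'll check its clearance too.

```bash
cat >> h.py <<'E'
def key(tag,u,v,r=70,thr=60):
    z=np.load(tag+".npz");p=z["p"];cl=z["cl"];c=dict(mtx=z["mtx"],view=z["view"])
    m=np.zeros((420,560),np.uint8);a,b=max(v-r,0),max(u-r,0)
    m[a:v+r,b:u+r]=(p[a:v+r,b:u+r].max(2)<thr)
    N,l,st,ce=cv2.connectedComponentsWithStats(m);k=l[v,u];print("lab",k,st[k])
    mm=(l==k).astype(np.uint8);cn=max(cv2.findContours(mm,0,2)[0],key=cv2.contourArea)
    hgt=np.median(cl[v-4:v+5,u-4:u+5,2]);print("depth at key",cl[v-4:v+5,u-4:u+5].reshape(-1,3).mean(0).round(1))
    top=(mm>0)&(abs(cl[...,2]-hgt)<3)
    q=cl[top];print("cloud top rect",cv2.minAreaRect(q[:,:2].astype(np.float32)),"z",np.median(q[:,2]))
    w=np.array([ray("",*x[0],55,c)[:2] for x in cn],np.float32)
    print("plane55 rect",cv2.minAreaRect(w),"circ",cv2.minEnclosingCircle(w), "n",len(w))
E
python3 -c "
from h import *
wlook('w2');key('w2',291,182)
cl=np.load('w2.npz')['cl'];print(cl[270,385].round(),cl[300,410].round(),cl[160,170].round(),cl[100,150].round())
go([589,222,380])"
```

```text
lab 1 [ 263  163   53   50 2042]
depth at key [590.3 225.7  55.4]
cloud top rect ((595.9135131835938, 222.3968048095703), (42.8179931640625, 40.716346740722656), 37.504432678222656) z 55.27173771327487
plane55 rect ((594.9694213867188, 222.70962524414062), (43.802650451660156, 42.77714157104492), 74.67263793945312) circ ((594.4952392578125, 223.0270538330078), 22.42457389831543) n 73
[708. 290.  30.] [716. 300.  74.] [552. 115.   1.] [498. 142.  71.]
t 1.45 tcp [590.4 220.9 378.7] F [-0.35 -0.23  0.4 ] grip 0.11034452315683396
tool delta [ 0.7 -1.6 -1.3] rows 0.05346754213144162 per [ 0.74 -1.63 -1.27] zaxis [-0.004 -0.001 -1.   ] xaxis [ 0.263  0.965 -0.002]
```

```bash
python3 -c "
from h import *
go([592.5,222.5,255])"
```

```text
t 1.45 tcp [590.4 220.9 378.7] F [-0.35 -0.23  0.4 ] grip 0.11034452315683396
tool delta [  2.3   2.  123.7] rows 3.018424581091735 per [ 0.58  0.51 30.93] zaxis [-0.004 -0.001 -1.   ] xaxis [ 0.263  0.965 -0.002]
```

Call:
{"api": "servo_tool", "payload": {
  "series": [0, 0.4, 1.2, 31, 0, 0, 0.4, 1.2, 31, 0, 0, 0.2, 1, 31, 0, 0, 0, 0, 31, 0, 0, 0, 0, 0, 0, 0, 0, 0, 0, 0, 0, 0, 0, 0, 0]
}}

```text
t: 2.03
tcp_pos: [592.7, 223.1, 259.0]
tool_rot: [0.0, 0.794, 0.608, 0.001]
wrist_force: [-0.4, -1.5, 1.2]
grip_width: -0.1
```

```bash
python3 -c "
from h import *
from plant import bot
print(bot.state()['tcp_pos'])
s,p,d,cl,c=wlook('w3')
for k in range(4):
    print('tip proj', )
V=c['view'];
R=toolR(s);t=s['tcp_pos']+R@[0,0,173];q=c['mtx']@(V[:3,:3]@t+V[:3,3]);print(t,q[:2]/q[2])
t=s['tcp_pos']+R[:,2]*(-(s['tcp_pos'][2]-55)/R[2,2]);q=c['mtx']@(V[:3,:3]@t+V[:3,3]);print(t,q[:2]/q[2])
"
```

```text
[592.74444121 223.11518199 259.03814417]
tip proj
tip proj
tip proj
tip proj
[593.11699764 223.23990069  86.03859027] [282.88237374 274.01460295]
[593.18383959 223.262277    55.        ] [283.06348777 244.50891285]
```

View pics/w3.png

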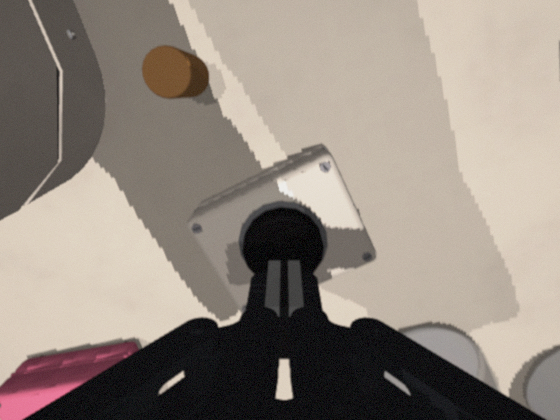

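The key circle is centred at about (283,247) against a predicted axis point of (283,244), so the tool is centred to about 1 mm. I'll descend.

Call:
{"api": "servo_tool", "payload": {
  "series": [0, 0, 0, 14, 0, 0, 0, 0, 10, 0, 0, 0, 0, 2, 0, 0, 0, 0, 0, 0, 0, 0, 0, 0, 0]
}}

```text
t: 2.5
tcp_pos: [593.1, 222.4, 231.7]
tool_rot: [0.0, 0.794, 0.608, 0.0]
wrist_force: [0.8, -0.1, 0.3]
grip_width: 0.3
```

Call:
{"api": "servo_tool", "payload": {
  "series": [0, 0, 0, 2, 0, 0, 0, 0, 2, 0, 0, 0, 0, 0, 0]
}}

```text
t: 2.75
tcp_pos: [593.3, 222.4, 227.6]
tool_rot: [0.0, 0.794, 0.608, 0.001]
wrist_force: [0.1, 0.0, 0.1]
grip_width: -0.0
```

Call:
{"api": "servo_tool", "payload": {
  "series": [0, 0, 0, 2, 0, 0, 0, 0, 1, 0, 0, 0, 0, 0, 0]
}}

```text
t: 3.0
tcp_pos: [593.3, 222.4, 224.6]
tool_rot: [0.0, 0.794, 0.608, 0.001]
wrist_force: [0.3, 0.3, 3.8]
grip_width: -0.0
```

Call:
{"api": "servo_tool", "payload": {
  "series": [0, 0, 0, 1, 0, 0, 0, 0, 1, 0, 0, 0, 0, 1, 0, 0, 0, 0, 0, 0]
}}

```text
t: 3.33
tcp_pos: [593.3, 222.4, 221.1]
tool_rot: [0.0, 0.794, 0.608, 0.001]
wrist_force: [2.0, 0.5, 3.8]
grip_width: 0.3
```

Call:
{"api": "servo_tool", "payload": {
  "series": [0, 0, 0, 1, 0, 0, 0, 0, 1, 0, 0, 0, 0, 0, 0]
}}

```text
t: 3.58
tcp_pos: [593.3, 222.4, 219.3]
tool_rot: [0.0, 0.794, 0.608, 0.001]
wrist_force: [2.2, 0.3, 4.8]
grip_width: -0.0
```

Call:
{"api": "servo_tool", "payload": {
  "series": [0, 0, 0, 1, 0, 0, 0, 0, 0, 0]
}}

```text
t: 3.75
tcp_pos: [593.3, 222.4, 219.3]
tool_rot: [0.0, 0.794, 0.608, 0.001]
wrist_force: [1.3, -0.4, 8.4]
grip_width: 0.3
```

Call:
{"api": "servo_tool", "payload": {
  "series": [0, 0, 0, 1, 0, 0, 0, 0, 0, 0]
}}

```text
t: 3.92
tcp_pos: [593.2, 222.4, 219.3]
tool_rot: [0.001, 0.794, 0.608, 0.001]
wrist_force: [-0.8, -0.3, 10.0]
grip_width: -0.1
```

Travel stopped at z 219.3 with the force rising to 10 N, so the key is fully home. I'll lift and look.

Call:
{"api": "servo_tool", "payload": {
  "series": [0, 0, 0, -10, 0, 0, 0, 0, -30, 0, 0, 0, 0, -40, 0, 0, 0, 0, -40, 0, 0, 0, 0, -40, 0, 0, 0, 0, 0, 0, 0, 0, 0, 0, 0]
}}

```text
t: 4.5
tcp_pos: [593.1, 222.4, 380.1]
tool_rot: [0.001, 0.794, 0.608, 0.002]
wrist_force: [-0.0, -0.2, -1.1]
grip_width: -0.0
```

```bash
python3 -c "
from h import *
wlook('w4');key('w4',291,182)
go([421.5,311.5,380])"
```

```text
lab 1 [ 258  159   50   49 1868]
depth at key [597.1 228.9  46.7]
cloud top rect ((596.8218383789062, 221.66978454589844), (44.26512145996094, 42.015228271484375), 24.15789794921875) z 46.49688637134761
plane55 rect ((594.05322265625, 222.39144897460938), (42.8455924987793, 40.571617126464844), 23.539794921875) circ ((593.978515625, 222.53785705566406), 21.696727752685547) n 80
t 4.55 tcp [592.8 222.3 377.2] F [-0.24 -0.24 -0.33] grip 0.18378898546240216
tool delta [  41.5 -188.6   -2.8] rows 4.710443680334032 per [  8.3  -37.72  -0.56] zaxis [-0. -0. -1.] xaxis [ 0.261  0.965 -0.   ]
```

View pics/w4.png

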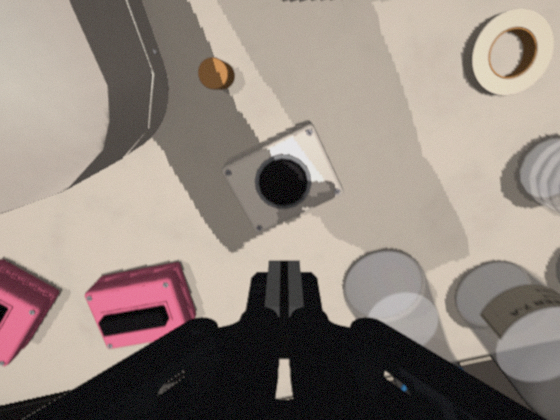

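The round key now reads 46.5 mm high, so it is home, and its box has not moved. On to the square key.

Call:
{"api": "servo_tool", "payload": {
  "series": [0, 8.3, -37.5, 0, 0, 0, 8.3, -37.5, 0, 0, 0, 8.3, -37.5, 0, 0, 0, 8.3, -37.5, 0, 0, 0, 8.3, -37.5, 0, 0, 0, 0, 0, 0, 0, 0, 0, 0, 0, 0, 0, 0, 0, 0, 0]
}}

```text
t: 5.22
tcp_pos: [422.3, 311.0, 374.7]
tool_rot: [0.0, 0.794, 0.608, -0.002]
wrist_force: [0.3, -0.2, -0.3]
grip_width: -0.1
```

```bash
python3 -c "
from h import *
s,p,d,cl,c=wlook('w5');key('w5',283,182)
go([423,311.5,255])"
```

```text
lab 1 [ 266  169   42   41 1552]
depth at key [417.5 311.   58.9]
cloud top rect ((427.0891418457031, 311.32940673828125), (31.703510284423828, 31.83547019958496), 77.11038208007812) z 55.10097495286222
plane55 rect ((425.2151794433594, 312.08624267578125), (33.74250793457031, 34.949432373046875), 76.12386322021484) circ ((424.43389892578125, 311.95294189453125), 23.39997673034668) n 39
t 5.2667 tcp [423.  310.8 375.1] F [ 0.04 -0.29 -0.96] grip 0.11882212456329586
tool delta [  1.    0.  120.1] rows 2.928622509411076 per [3.300e-01 1.000e-02 4.002e+01] zaxis [-0.002 -0.002 -1.   ] xaxis [ 0.261  0.965 -0.003]
```

View pics/w5.png

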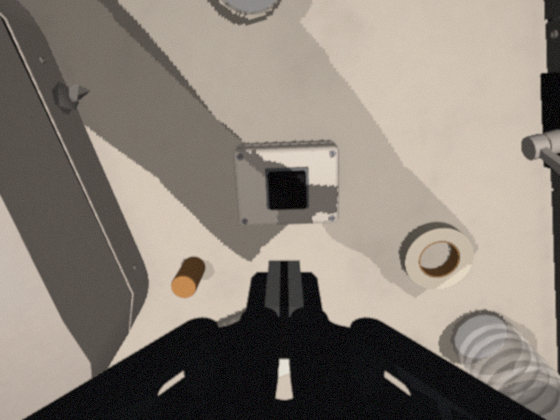

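The square key shows at (288,189), which puts it at about (425,312). I'll descend to 25–30 mm above it and check the alignment.

Call:
{"api": "servo_tool", "payload": {
  "series": [0, 0.7, 0.8, 40, 0, 0, 0.7, 0.7, 40, 0, 0, 0, 0, 38, 0, 0, 0, 0, 0, 0, 0, 0, 0, 0, 0, 0, 0, 0, 0, 0]
}}

```text
t: 5.77
tcp_pos: [426.0, 312.1, 260.7]
tool_rot: [0.0, 0.794, 0.607, 0.001]
wrist_force: [-0.1, 0.0, 1.5]
grip_width: -0.2
```

```bash
python3 -c "
from h import *
s,p,d,cl,c=wlook('w6');go([425,312,231])
V=c['view'];R=toolR(s)
t=s['tcp_pos']+R[:,2]*(-(s['tcp_pos'][2]-55)/R[2,2]);q=c['mtx']@(V[:3,:3]@t+V[:3,3]);print(t,q[:2]/q[2])
"
```

```text
t 5.8167 tcp [426.6 312.6 262.4] F [ 1.12 -0.24  1.07] grip -0.1865939814151762
tool delta [-1.1 -1.5 31.4] rows 0.7664642928064166 per [-1.14 -1.47 31.37] zaxis [ 0.005  0.003 -1.   ] xaxis [0.262 0.965 0.004]
[426.34840732 312.29188938  55.        ] [283.06207822 243.21109501]
```

View pics/w6.png

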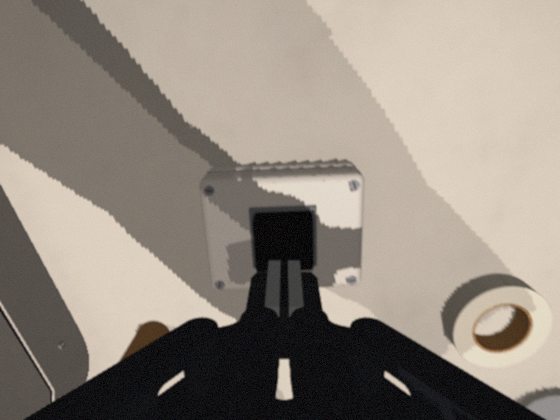

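The key face is centred at about (284,242) against a predicted (283,243), so it is aligned. I'll descend.

Call:
{"api": "servo_tool", "payload": {
  "series": [0, 0, 0, 14, 0, 0, 0, 0, 10, 0, 0, 0, 0, 2, 0, 0, 0, 0, 0, 0, 0, 0, 0, 0, 0]
}}

```text
t: 6.23
tcp_pos: [425.0, 312.5, 234.2]
tool_rot: [0.0, 0.794, 0.608, 0.001]
wrist_force: [0.9, -0.2, 1.3]
grip_width: 0.1
```

Call:
{"api": "servo_tool", "payload": {
  "series": [0, 0, 0, 2, 0, 0, 0, 0, 2, 0, 0, 0, 0, 1, 0, 0, 0, 0, 0, 0]
}}

```text
t: 6.57
tcp_pos: [424.4, 312.2, 227.7]
tool_rot: [-0.0, 0.794, 0.608, -0.0]
wrist_force: [0.2, -0.1, -0.6]
grip_width: 0.1
```

Call:
{"api": "servo_tool", "payload": {
  "series": [0, 0, 0, 1, 0, 0, 0, 0, 1, 0, 0, 0, 0, 1, 0, 0, 0, 0, 0, 0]
}}

```text
t: 6.9
tcp_pos: [424.4, 312.2, 225.1]
tool_rot: [-0.0, 0.794, 0.608, -0.0]
wrist_force: [-1.5, -0.2, 3.8]
grip_width: -0.3
```

Call:
{"api": "servo_tool", "payload": {
  "series": [0, 0, 0, 1, 0, 0, 0, 0, 1, 0, 0, 0, 0, 1, 0, 0, 0, 0, 0, 0]
}}

```text
t: 7.23
tcp_pos: [424.4, 312.2, 221.6]
tool_rot: [-0.0, 0.794, 0.608, -0.0]
wrist_force: [-1.3, -0.7, 3.1]
grip_width: -0.0
```

Call:
{"api": "servo_tool", "payload": {
  "series": [0, 0, 0, 1, 0, 0, 0, 0, 1, 0, 0, 0, 0, 1, 0, 0, 0, 0, 0, 0]
}}

```text
t: 7.57
tcp_pos: [424.5, 312.2, 219.4]
tool_rot: [-0.0, 0.794, 0.608, 0.0]
wrist_force: [-3.4, -2.1, 7.1]
grip_width: 0.1
```

Call:
{"api": "servo_tool", "payload": {
  "series": [0, 0, 0, 1, 0, 0, 0, 0, 0, 0]
}}

```text
t: 7.73
tcp_pos: [424.4, 312.2, 219.4]
tool_rot: [0.0, 0.794, 0.608, 0.0]
wrist_force: [-4.0, -2.3, 10.2]
grip_width: 0.0
```

Call:
{"api": "servo_tool", "payload": {
  "series": [0, 0, 0, -10, 0, 0, 0, 0, -30, 0, 0, 0, 0, -40, 0, 0, 0, 0, -40, 0, 0, 0, 0, -40, 0, 0, 0, 0, 0, 0, 0, 0, 0, 0, 0]
}}

```text
t: 8.32
tcp_pos: [425.7, 312.8, 381.7]
tool_rot: [0.001, 0.794, 0.608, 0.004]
wrist_force: [-0.3, 1.1, -0.2]
grip_width: -0.2
```

```bash
python3 -c "
from h import *
s,p,d,cl,c=wlook('w7');key('w7',284,185);go([424,312,450])"
```

```text
lab 1 [ 259  160   42   38 1382]
depth at key [432.1 313.7  47.1]
cloud top rect ((426.2343444824219, 311.4261779785156), (35.3663330078125, 33.856754302978516), 75.90470886230469) z 46.916052902546035
plane55 rect ((423.7183837890625, 312.183349609375), (34.637054443359375, 32.278377532958984), 74.85184478759766) circ ((423.7005615234375, 312.2254638671875), 23.060768127441406) n 47
t 8.3667 tcp [425.1 312.5 379. ] F [-0.71 -0.01  0.35] grip -0.1349574871562805
tool delta [ -0.6  -0.8 -71. ] rows 1.7326053156207841 per [ -0.31  -0.38 -35.52] zaxis [ 0.003  0.002 -1.   ] xaxis [0.261 0.965 0.002]
```

View pics/w7.png

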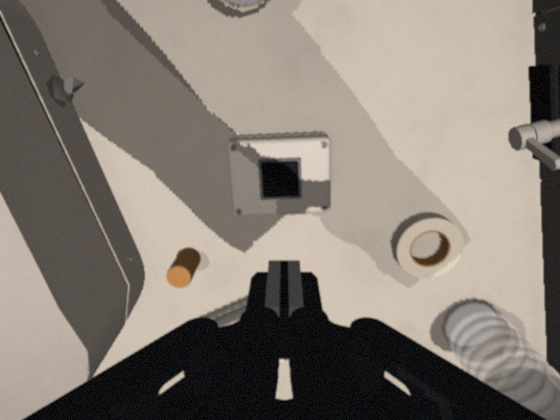

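The square key reads 46.9 mm high, so it is home. I'll lift and cross over the instrument (top at about 215 mm) with the fingertips at about 285 mm.

Call:
{"api": "servo_tool", "payload": {
  "series": [0, 0, 0, -40, 0, 0, 0, 0, -40, 0, 0, -35.8, 14.9, 0, 0, 0, -35.8, 14.9, 0, 0, 0, -35.8, 14.9, 0, 0, 0, -35.8, 14.9, 0, 0, 0, -35.8, 14.9, 0, 0, 0, -35.8, 14.9, 0, 0]
}}

```text
t: 9.03
tcp_pos: [454.7, 79.9, 455.2]
tool_rot: [-0.001, 0.794, 0.608, -0.002]
wrist_force: [0.7, -0.0, -0.7]
grip_width: -0.1
```

Call:
{"api": "servo_tool", "payload": {
  "series": [0, -35.8, 14.9, 0, 0, 0, -35.8, 14.9, 0, 0, 0, -35.8, 14.9, 0, 0, 0, -35.8, 14.9, 0, 0, 0, -35.8, 14.9, 0, 0, 0, -35.8, 14.9, 0, 0]
}}

```text
t: 9.53
tcp_pos: [484.9, -151.2, 455.1]
tool_rot: [-0.002, 0.794, 0.608, -0.001]
wrist_force: [1.5, 0.6, 0.3]
grip_width: -0.1
```

Call:
{"api": "servo_tool", "payload": {
  "series": [0, -35.8, 14.9, 0, 0, 0, -35.8, 14.9, 0, 0, 0, -35.8, 14.9, 0, 0, 0, -35.8, 14.9, 0, 0, 0, -35.8, 14.9, 0, 0, 0, -35.8, 14.9, 0, 0, 0, 0, 0, 0, 0, 0, 0, 0, 0, 0]
}}

```text
t: 10.2
tcp_pos: [515.5, -382.6, 451.9]
tool_rot: [-0.004, 0.795, 0.607, -0.001]
wrist_force: [-0.9, 1.3, -0.8]
grip_width: -0.4
```

```bash
python3 -c "
from h import *
go([516,-381,380])"
```

```text
t 10.2 tcp [ 515.5 -382.6  451.9] F [-0.86  1.3  -0.83] grip -0.36588734600436285
tool delta [ 1.4  0.6 71.9] rows 1.753426234926304 per [ 0.71  0.29 35.94] zaxis [-0.006  0.006 -1.   ] xaxis [0.264 0.965 0.004]
```

Call:
{"api": "servo_tool", "payload": {
  "series": [0, 0, 0, 38, 0, 0, 0, 0, 38, 0, 0, 0, 0, 0, 0, 0, 0, 0, 0, 0, 0, 0, 0, 0, 0]
}}

```text
t: 10.62
tcp_pos: [515.8, -379.1, 384.1]
tool_rot: [0.001, 0.794, 0.608, 0.0]
wrist_force: [0.6, -0.3, 1.2]
grip_width: 0.3
```

```bash
python3 -c "
from h import *
s,p,d,cl,c=wlook('w8');key('w8',284,185);go([516,-381,255])"
```

```text
lab 1 [ 242  166   77   40 1664]
depth at key [ 518.5 -379.7   55.6]
cloud top rect ((519.4631958007812, -383.88818359375), (63.802947998046875, 18.076265335083008), 89.93560028076172) z 55.55887128616649
plane55 rect ((518.023681640625, -383.35137939453125), (20.512632369995117, 64.31763458251953), 0.2965584099292755) circ ((518.9521484375, -383.5408020019531), 32.79469680786133) n 102
t 10.6667 tcp [ 516.3 -379.8  386.8] F [-0.16 -0.46  0.79] grip -0.023117276782430165
tool delta [ -0.8  -0.8 131.8] rows 3.2143862234560814 per [-0.2  -0.21 32.95] zaxis [ 0.006 -0.005 -1.   ] xaxis [ 0.26   0.966 -0.003]
```

View pics/w8.png

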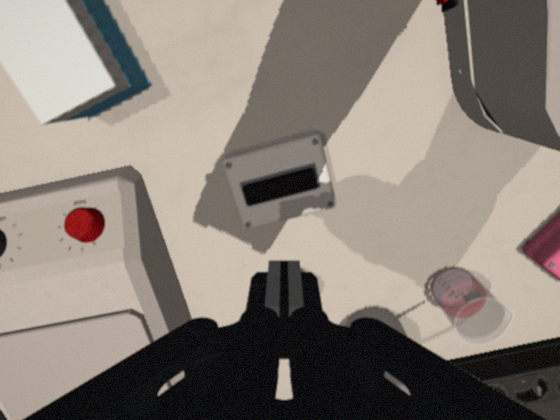

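Call:
{"api": "servo_tool", "payload": {
  "series": [0, -0.7, 1.5, 40, 0, 0, -0.6, 1.4, 40, 0, 0, 0, 0, 42, 0, 0, 0, 0, 0, 0]
}}

```text
refused, shift out of range in row 3
```

```bash
python3 -c "
from h import *
cl=np.load('w8.npz')['cl'];print(cl[190,110].round(),cl[260,60].round(),cl[225,85].round(),cl[300,170].round());go([517.5,-383,255])"
```

```text
[ 485. -527.   53.] [ 526. -577.   81.] [ 502. -542.   83.] [ 602. -516.   52.]
t 10.6667 tcp [ 516.3 -379.8  386.8] F [-0.16 -0.46  0.79] grip -0.023117276782430165
tool delta [ -2.4   1.1 131.8] rows 3.215350569266046 per [-0.59  0.28 32.95] zaxis [ 0.006 -0.005 -1.   ] xaxis [ 0.26   0.966 -0.003]
```

The call was refused (42 is over the 41.7 limit), so I'll resend it with 40.

Call:
{"api": "servo_tool", "payload": {
  "series": [0, -0.7, 1.5, 40, 0, 0, -0.6, 1.4, 40, 0, 0, 0, 0, 40, 0, 0, 0, 0, 0, 0, 0, 0, 0, 0, 0, 0, 0, 0, 0, 0, 0, 0, 0, 0, 0]
}}

```text
t: 11.25
tcp_pos: [520.1, -383.7, 269.2]
tool_rot: [0.006, 0.794, 0.608, 0.001]
wrist_force: [0.7, -0.6, 0.7]
grip_width: -0.2
```

```bash
python3 -c "
from h import *
s,p,d,cl,c=wlook('w9');go([517.5,-383,231])
V=c['view'];R=toolR(s)
t=s['tcp_pos']+R[:,2]*(-(s['tcp_pos'][2]-55)/R[2,2]);q=c['mtx']@(V[:3,:3]@t+V[:3,3]);print(t,q[:2]/q[2])
"
```

```text
t 11.3 tcp [ 519.9 -383.7  268.8] F [ 0.44 -0.33  0.38] grip -0.06011225691508245
tool delta [ 0.2 -2.9 37.8] rows 0.9236407556754874 per [ 0.2  -2.9  37.76] zaxis [ 0.009 -0.008 -1.   ] xaxis [ 0.261  0.965 -0.005]
[ 522.05779395 -385.52004236   55.        ] [283.12090668 236.6880726 ]
```

View pics/w9.png

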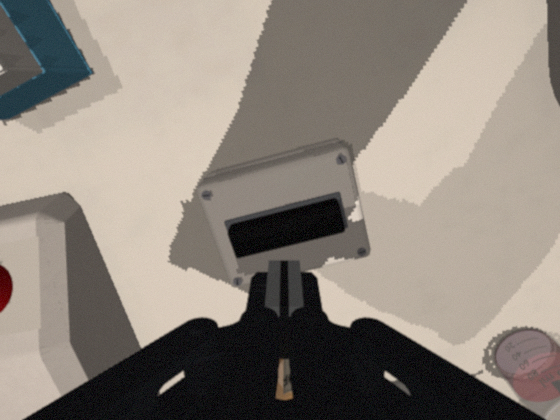

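Call:
{"api": "servo_tool", "payload": {
  "series": [0, 0, 0, 0, 0, 0, 0, 0, 0, 0, 0, 0, 0, 0, 0]
}}

```text
t: 11.55
tcp_pos: [518.3, -382.3, 263.7]
tool_rot: [0.001, 0.794, 0.608, 0.0]
wrist_force: [0.5, -0.2, 0.4]
grip_width: 0.1
```

```bash
python3 -c "
from h import *
s,p,d,cl,c=wlook('w10');go([518,-383,231])
V=c['view'];R=toolR(s)
t=s['tcp_pos']+R[:,2]*(-(s['tcp_pos'][2]-55)/R[2,2]);q=c['mtx']@(V[:3,:3]@t+V[:3,3]);print(t,q[:2]/q[2])
cv2.imwrite('pics/w10z.png',cv2.resize(p[150:320,170:400,::-1],None,fx=3,fy=3,interpolation=cv2.INTER_CUBIC))
m=((p.max(2)<60)).astype(np.uint8);m[262:]=0;N,l,st,ce=cv2.connectedComponentsWithStats(m);k=l[235,284];print(st[k],ce[k])
"
```

```text
t 11.6 tcp [ 518.1 -382.1  263. ] F [0.36 0.69 0.18] grip -0.26946047234427295
tool delta [-0.9  0.1 32. ] rows 0.7799644752811299 per [-0.86  0.08 31.97] zaxis [ 0.001 -0.001 -1.   ] xaxis [ 0.261  0.965 -0.001]
[ 518.74042661 -382.69878794   55.        ] [283.08988983 240.82819317]
[ 224  207  121   55 4150] [284.9486747  236.49686747]
```

View pics/w10z.png

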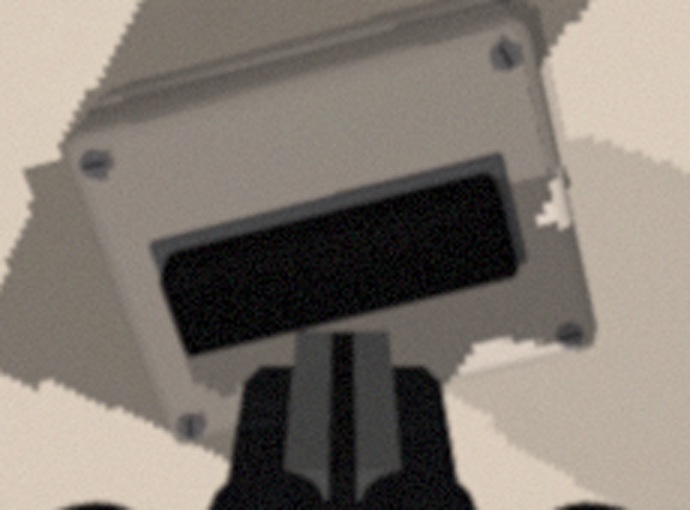

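The bar key is centred at (285,236) against an axis point of (283,241), an offset of about 2 mm. I'll nudge and descend.

Call:
{"api": "servo_tool", "payload": {
  "series": [0, 0.3, -1, 14, 0, 0, 0, -0.5, 10, 0, 0, 0, 0, 3, 0, 0, 0, 0, 0, 0, 0, 0, 0, 0, 0]
}}

```text
t: 12.02
tcp_pos: [516.3, -381.0, 234.3]
tool_rot: [-0.001, 0.794, 0.608, -0.0]
wrist_force: [0.4, -0.3, -0.2]
grip_width: -0.2
```

Call:
{"api": "servo_tool", "payload": {
  "series": [0, 0, 0, 2, 0, 0, 0, 0, 2, 0, 0, 0, 0, 1, 0, 0, 0, 0, 0, 0]
}}

```text
t: 12.35
tcp_pos: [516.5, -381.2, 229.9]
tool_rot: [-0.0, 0.794, 0.608, -0.0]
wrist_force: [0.2, 0.6, -0.1]
grip_width: 0.2
```

Call:
{"api": "servo_tool", "payload": {
  "series": [0, 0, 0, 1, 0, 0, 0, 0, 1, 0, 0, 0, 0, 1, 0, 0, 0, 0, 1, 0, 0, 0, 0, 1, 0, 0, 0, 0, 0, 0]
}}

```text
t: 12.85
tcp_pos: [516.6, -381.2, 225.4]
tool_rot: [0.0, 0.794, 0.608, 0.0]
wrist_force: [-1.2, 0.6, 3.8]
grip_width: 0.1
```

Call:
{"api": "servo_tool", "payload": {
  "series": [0, 0, 0, 1, 0, 0, 0, 0, 1, 0, 0, 0, 0, 1, 0, 0, 0, 0, 0, 0]
}}

```text
t: 13.18
tcp_pos: [516.6, -381.3, 221.8]
tool_rot: [0.0, 0.794, 0.608, 0.0]
wrist_force: [-0.6, 0.5, 3.5]
grip_width: 0.2
```

Call:
{"api": "servo_tool", "payload": {
  "series": [0, 0, 0, 1, 0, 0, 0, 0, 1, 0, 0, 0, 0, 0, 0]
}}

```text
t: 13.43
tcp_pos: [516.6, -381.3, 219.7]
tool_rot: [0.0, 0.794, 0.608, 0.0]
wrist_force: [-0.1, -0.0, 3.2]
grip_width: -0.2
```

Call:
{"api": "servo_tool", "payload": {
  "series": [0, 0, 0, 1, 0, 0, 0, 0, 0, 0]
}}

```text
t: 13.6
tcp_pos: [516.6, -381.3, 219.5]
tool_rot: [0.0, 0.794, 0.608, 0.0]
wrist_force: [-0.2, 0.7, 5.3]
grip_width: -0.1
```

Call:
{"api": "servo_tool", "payload": {
  "series": [0, 0, 0, 1, 0, 0, 0, 0, 0, 0]
}}

```text
t: 13.77
tcp_pos: [516.5, -381.2, 219.4]
tool_rot: [0.0, 0.794, 0.608, 0.0]
wrist_force: [-1.9, 2.0, 9.2]
grip_width: 0.0
```

Call:
{"api": "servo_tool", "payload": {
  "series": [0, 0, 0, 0.5, 0, 0, 0, 0, 0, 0]
}}

```text
t: 13.93
tcp_pos: [516.5, -381.2, 219.4]
tool_rot: [0.001, 0.794, 0.608, 0.0]
wrist_force: [-2.5, 1.3, 9.9]
grip_width: -0.1
```

Travel stopped at 219.4 with 10 N, so the bar key is home. I'll lift clear and check everything.

Call:
{"api": "servo_tool", "payload": {
  "series": [0, 0, 0, -10, 0, 0, 0, 0, -30, 0, 0, 0, 0, -40, 0, 0, 0, 0, -40, 0, 0, 0, 0, -40, 0, 0, 0, 0, 0, 0, 0, 0, 0, 0, 0, 0, 0, 0, 0, 0]
}}

```text
t: 14.6
tcp_pos: [516.6, -381.2, 377.0]
tool_rot: [-0.0, 0.794, 0.608, -0.0]
wrist_force: [-0.5, 0.2, -1.0]
grip_width: 0.2
```

```bash
python3 -c "
from h import *
from plant import capture,bot
s,p,d,cl,c=wlook('w11');key('w11',284,182);print(s['tcp_pos'])
p,d=capture('side');cv2.imwrite('pics/side1.png',p[:,:,::-1])
p,d=capture('top');cv2.imwrite('pics/top1.png',p[:,:,::-1]);cl=cloud('top',d);a=cloud('top',np.load('top0.npz')['d'])
for k,(u,v) in dict(round=(211,185),square=(180,228),bar=(383,207)).items(): print(k,a[v-1:v+2,u-2:u+3,2].mean(),cl[v-1:v+2,u-2:u+3,2].mean())
"
```

```text
lab 1 [ 244  166   76   38 1581]
depth at key [ 516.5 -380.7   47. ]
cloud top rect ((519.406494140625, -383.0843811035156), (19.762723922729492, 65.28585815429688), 0.21125651895999908) z 46.87385661647466
plane55 rect ((516.5881958007812, -382.3265380859375), (18.83802604675293, 63.11161422729492), 0.10947046428918839) circ ((516.0697021484375, -382.5513610839844), 31.795475006103516) n 98
[ 516.55908687 -381.24727529  376.96290885]
round 56.791506390988054 46.37239922402041
square 55.9484976438536 47.60578657658267
bar 54.25426277366876 47.13658028893462
```

View pics/side1.png

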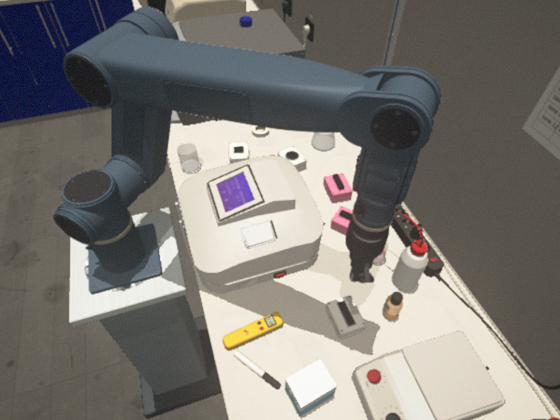

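View pics/top1.png

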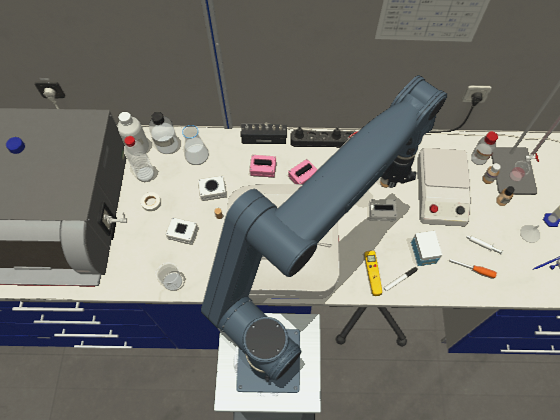

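View pics/w11.png

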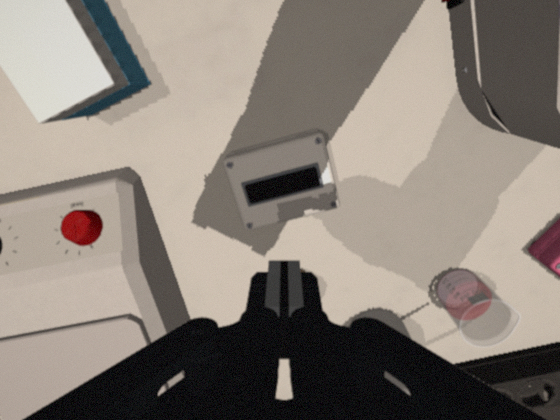

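The three keys read about 46–47 mm high, and the boxes at (211,187), (181,230) and (383,209) in the top view are unmoved. The bystanders that can be seen are also in place, and the robot is clear of everything.

```bash
python3 -c "
from plant import finish_job;print(finish_job())"
```

```text
the job is handed in; nothing more can be done
None
```

I pressed the round key, then the square key, then the bar key, each with the closed fingertips straight down on its centre. Each key moved against about 4 N, then stopped with the TCP at 219.3–219.4 mm, and I pushed to about 10 N there to be sure it was home. The job is handed in, with the last reading at about 14.6 s; `finish_job()` gave no verdict.

- **Key heights:** after pressing, the wrist camera put the key tops at 46.5 mm (round), 46.9 mm (square) and 46.9 mm (bar), against 46 mm for fully down. The last top view gave 46.4, 47.6 and 47.1 mm, within the camera error.
- **Surroundings:** the boxes and the bystanders I could see had not moved. In the last top view the arm covered part of the scene, including the amber bottle, which the last side view shows standing in place. The arm was clear of everything, with the fingertips about 200 mm above the worktop.
- **Disagreements:** the first top and side views differed by up to about 9 mm on the key centres, so I aimed by the wrist camera close up. One move call was refused for a 42 mm shift, which is over the limit, and I sent it again with 40 mm.

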